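# Tip the tile coaster over onto the serving board and stand the pepper mill on it

### The job

The blue tile coaster lies cork side up in front of the wooden serving board. Without lifting it clear and carrying it, push it against the board's upright front edge, stand it up on its short end there and tip it over onto the board so that it lies glazed side up; then slide it back, square, until it meets the dark rail at the back of the board, and stand the pepper mill upright on the coaster. Leave the spice jar where it is.

Things in the scene. Friction and masses are not known exactly. Their poses are not given: they have to be found in the camera images.
- serving_board: Oak serving board, fixed to the table: 130 mm deep (x), 160 wide (y), 30 high. Origin: centre of its underside, on the table; x points from its front to the back rail, z up. The front is a plain upright face at x = -65 mm. A dark rail runs along the back (x = 55 to 65 mm), its top 12 mm above the board's top. Brass side handles stick out 15 mm.
- coaster: Two-sided coaster, 110 mm long (x), 60 wide (y), 14 thick, about 0.25 kg: blue and white glazed tile, cork back. Origin: centre of the glazed face; z points from glazed to cork face: up at the start, down at the end. Either end may lead. Starts flat before the board, long axis within 20 degrees of the board's x, far end 15 to 45 mm from its front.
- coaster_mid (a point): Centre of the coaster's volume, 7 mm from each face; same axes as the coaster. Pinched lightly (about 5 N) by its long sides near one end, the coaster swivels between the pads under its own weight; gripped harder (15 N) it does not. On the board, sliding it takes 2 to 7 N.
- mill: Pepper mill: clear glass with dark grey filling and a grey rounded top, 44 mm in diameter, 90 mm tall, 0.15 kg give or take, stands upright within reach on the table to the left or the right of the coaster. Origin: centre of its underside, z up. Grip it round the body from above. (Other mills and spice jars far back on the table are scenery.)
- spice_jar: Glass spice jar with a green cap, 46 mm in diameter, 106 mm tall, standing on the other side of the coaster; to be left alone. Origin: centre of its underside, z up.
Things that resemble listed ones, but are neither listed nor needed, are in the scene too. What is shaped like the mill but turquoise or yellow is not meant.

How it is judged (in metres and radians):
On the way, in this order (a step that is already met when the one before it is completed fails the run):
1. the coaster stands on a short end (within 20 degrees of upright), foot on the table, close against the board's front face (angle between coaster's own z axis and vertical between 1.22 and 1.92 rad and height (world z) of coaster_mid below 0.068 m and angle between the y axis of coaster and the y axis of serving_board, either way round below 0.35 rad and x of coaster_mid in the frame of serving_board between -0.105 and -0.04 m), for 0.1 s.
2. the coaster has tipped over and lies on the board, glazed side up (angle between coaster's own z axis and vertical above 3 rad and height (world z) of coaster_mid between 0.032 and 0.042 m and contact force between coaster and serving_board above 0.2 N), for 0.1 s.
3. the coaster lies square against the back rail (gap under 8 mm) (angle between coaster's own z axis and vertical above 3 rad and x of coaster_mid in the frame of serving_board above -0.008 m and angle between the x axis of coaster and the x axis of serving_board, either way round below 0.14 rad and height (world z) of coaster_mid below 0.042 m), for 0.2 s.
At the end, for the whole second after the job is handed in: The coaster lies flat on the board, glazed side up, square (within 8 degrees), its back end under 8 mm from the rail, its middle within 55 mm of the board's middle line; the mill stands upright on it, within 25 mm of its long middle line and 50 mm of its middle; both are at rest (all of step 3 and height (world z) of coaster_mid above 0.032 m and y of coaster_mid in the frame of serving_board between -0.055 and 0.055 m and angle between mill's own z axis and vertical below 0.1 rad and height (world z) of mill between 0.04 and 0.049 m and x of mill in the frame of coaster between -0.05 and 0.05 m and y of mill in the frame of coaster between -0.025 and 0.025 m and contact force between mill and coaster above 0.3 N and linear speed of each of mill, coaster below 0.02 m/s); the robot touches nothing.
It fails at once if the coaster is lifted clear and carried (its centre more than 90 mm above the table) (height (world z) of coaster_mid above 0.09 m).
It fails at once if the mill is knocked over (angle between mill's own z axis and vertical above 0.6 rad).
It fails at once if the spice jar is moved by more than 30 mm (distance of spice_jar from where it was at the start of the episode above 0.03 m).
It also fails if it takes over 72 s, if anything falls off the work surface, if the arm or the gripper's body presses on something with over 40 N, if the wrist force passes 120 N, or if a joint passes its speed limit or range.

### The arm

A 6-joint arm with a two-finger parallel gripper is mounted at the origin on a cart in front of the work surface, level with it; the furniture and walls round the work are solid. World frame = base frame: x ahead of the robot, y to its left, z up, the work surface at z = 0. Lengths are in m, angles in degrees, forces in N, time in s.
With the tool pointing down it reaches from about 0.25 to 0.725 m from the base axis. Payload 9.7 kg.
Tool frame: the origin (TCP) lies at the very end of the fingers, on their centre line; the grasp point (between the pads) lies 19 mm behind it; z points along the fingers, y is the line along which they close (so a half turn about z gives the same grasp; the last joint's range is limited). The gripper opens to 85 mm and grips with 20 to 120 N. Pads are 22 mm wide; open, the fingers measure 114 mm over their backs; the gripper's body (76 mm by 85 mm) begins 54 mm behind the grasp point. The pads swing forward as they close: fully open they stand 13 mm farther back than shut.
Start: joints at [-74.714, 4.979, 10.078, 95.1, 0, 90], TCP at [0.145, -0.531, 0.201] pointing down, gripper open.
Joint ranges: [-179.16, 179.16], [-48.56, 103.87], [-65.8, 70.77], [-126.05, 130.52], [-82.76, 87.17], [-180, 180]. Speed limits (degrees/s): [127.2, 127.2, 147.25, 180, 180, 180].

### API

Orientations are given as [roll, pitch, yaw] about the fixed x, y, z axes, in that order (R = Rz(yaw) Ry(pitch) Rx(roll)).
In Python, from workcell import bot gives the robot as it stands.
- The arm moves only by the tool step_arm, never from a script. Its argument "targets" is a list of rows, each a list of 3 entries, a list of its own where there are three numbers: the opening, from 0 (shut) to 1 (fully open), then the shift along the world's x, y, z in mm, then the turn, a rotation vector about the world's x, y, z in rad. In form: [[grip, [tx, ty, tz], [wx, wy, wz]], ...]. A call has 1 to 8 rows; each row is the pose to reach, as a shift and turn from the pose commanded when the call began; what a row does not reach only later rows make up. A row lasts 1/10 s, in which the tool goes at most 50 mm and 8.59 degrees, less where a joint would pass 70% of its speed; a pose out of reach is approached as far as the arm can. A call with a gripper value outside its range is refused whole. The fingers move at their own pace and stop on an object; "force" is the grip in N (left out, the last holds). Time passes only in rows, so rows that repeat a pose let the fingers close. It gives the time, the measured TCP pose, the force, the opening and the grip force at its end, in the units of the state.
- bot.get_obs(): the state, without advancing time (a new reading comes with each control period).
- bot.camera(name): name is "side" or "top"; returns (picture, depth): 420x560x3 uint8, red, green, blue; 420x560 float32, m along the optical axis (not along the pixel's ray), 0 where there is no reading.
- bot.camera_params(name): a dict with "K" (3x3 intrinsics, pixels), "R" (3x3) and "t" (3): a world point X has camera coordinates R X + t. Camera axes: x right, y down, z forward; pixel columns grow to the right and rows downward; lengths in m; the calibration is good to about 2 mm. A picture is of the moment at which its call begins. camera_params takes no time and is no camera call.
- bot.job_done(): hands the job in; it is judged then, once.
The state is a dict: "time": time; "q": joint angles; "qd": joint speeds; "joint_efforts": joint torques, N m; "ee_pos": TCP position; "tcp_rot": TCP orientation; "wrist_force": force on the tool from outside, world axes, zero at the start; "torque": the same for the moment, N m; "opening": finger opening in m; "grasp_force": force on a finger pad.
Only numpy, scipy, OpenCV 4.12 (cv2) and the standard library are available. Lean on these libraries where they do the work, as an engineer would, in place of code of your own. Each camera call takes 0.05 s, during which the arm holds its last target. There are 200 camera calls.

## Working session

There is one attempt and no reset: what is moved stays moved. The work goes in short steps, Python scripts to look and compute and a tool call to move; the robot and the scene stay as the last step left them, time stands still between calls to the robot, and variables do not carry over. Pictures are saved under pics/ and viewed, at most 10 in all, crops included, and the job is handed in when it is done.

Besides the shell and the picture viewer there is one more tool, called in YAML: its name, and indented under it one key for each argument. step_arm: Moves the arm, as the interface text tells. Its arguments: {"type":"object","properties":{"targets":{"type":"array","items":{"type":"array"}},"force":{"type":"number"}},"required":["targets"]}

```bash
mkdir -p pics; ls
python3 - <<'E'
from workcell import bot
import cv2,numpy as np
for n in("side","top"):
    p,d=bot.camera(n);cv2.imwrite(f"pics/{n}0.png",p[:,:,::-1]);np.savez(f"{n}0.npz",p=p,d=d)
    c=bot.camera_params(n);print(n,np.round(c["K"],1).tolist(),np.round(c["R"],3).tolist(),np.round(c["t"],3).tolist(),(d>0).mean())
print(bot.get_obs())
E
```

```text
pics
side [[522.7, 0.0, 288.1], [0.0, 522.7, 213.2], [0.0, 0.0, 1.0]] [[-1.0, -0.004, 0.0], [-0.003, 0.613, -0.79], [0.003, -0.79, -0.613]] [0.543, 0.132, 0.917] 0.9939328231292517
top [[382.1, 0.0, 280.1], [0.0, 382.1, 213.0], [0.0, 0.0, 1.0]] [[0.008, -1.0, -0.016], [-0.991, -0.006, -0.132], [0.132, 0.017, -0.991]] [-0.154, 0.569, 0.812] 0.9963010204081633
{'time': 0.1, 'q': array([-7.47141549e+01,  5.00728164e+00,  1.00418100e+01,  9.51033126e+01,
       -1.46798353e-04,  9.00014945e+01]), 'qd': array([-0.08012711, -0.13919137,  0.23842837,  0.09405316,  0.03841085,
       -0.10694441]), 'joint_efforts': array([-9.00413670e-04, -5.21558583e+01,  4.65656519e+01,  1.60427060e-02,
       -1.37310758e-05,  2.37042156e-05]), 'ee_pos': array([ 0.14493154, -0.53029823,  0.20088564]), 'tcp_rot': array([-1.79931216e+02,  1.48592405e-04,  1.52843507e+01]), 'wrist_force': array([-0.0867545 ,  0.27372723, -1.57118921]), 'torque': array([ 0.00192381, -0.00520029, -0.04020014]), 'grasp_force': 0.0, 'opening': 0.08521635690616661}
```

View pics/top0.png

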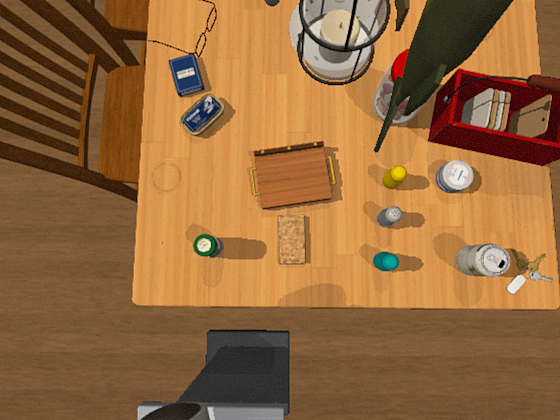

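View pics/side0.png

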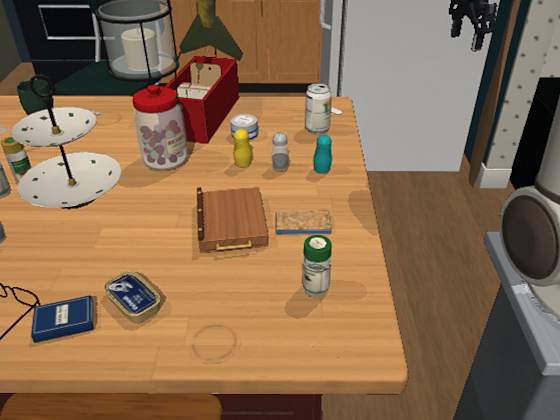

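Top view: coaster with its cork up at (292,239), board at (293,175) with its rail at the top edge, and spice jar with the green cap at (206,245). Mill candidates in the top view:
- Grey and clear: (390,216), side view (280,152). This one fits the description.
- Turquoise: (386,261). Not meant.
- Yellow: (397,177). Not meant.
- White and grey tins: (455,177) and (490,260). Wrong shape.

```bash
cat > h.py <<'E'
import numpy as np,cv2
from workcell import bot
def ray(n,uv,z):
    """cast pixels onto plane world z"""
    c=bot.camera_params(n);K,R,t=(np.array(c[k]) for k in"KRt");uv=np.atleast_2d(uv)
    d=np.c_[uv,np.ones(len(uv))]@np.linalg.inv(K).T@R;o=-R.T@t
    return o+d*((z-o[2])/d[:,2])[:,None]
def cloud(n,d):
    c=bot.camera_params(n);K,R,t=(np.array(c[k]) for k in"KRt")
    v,u=np.mgrid[:420,:560];p=np.stack([(u-K[0,2])/K[0,0]*d,(v-K[1,2])/K[1,1]*d,d],-1)
    return (p-t)@R
def rect(pts):
    (c,s,a)=cv2.minAreaRect(np.float32(pts*1000));b=cv2.boxPoints((c,s,a))
    return np.round(c,1),np.round(s,1),round(a,1),np.round(b).tolist()
E
python3 - <<'E'
from h import *
for n in("top","side"):
    f=np.load(n+"0.npz");P=cloud(n,f["d"]);ok=f["d"]>0
    print(n,"cam",ray(n,[280,213],0))
    if n=="top":box={"coaster":(270,205,315,275),"board":(240,135,345,215),"mill":(375,200,405,230),"jar":(190,230,225,262),"turq":(370,248,402,275),"yel":(382,162,412,190)}
    else:box={"coaster":(270,200,338,240),"board":(190,180,275,255),"mill":(268,128,292,175),"jar":(298,232,335,300)}
    print("table z",np.median(P[280:295,330:360,2]) if n=="top" else np.median(P[300:330,200:250,2]))
    for k,(a,b,c,d) in box.items():
        Q=P[b:d,a:c].reshape(-1,3);z=Q[:,2]
        if k=="coaster":M=(z>.008)&(z<.022)
        elif k=="board":M=(z>.024)&(z<.034)
        else:M=z>.015
        Q=Q[M];print(k,len(Q),"zmed %.4f z98 %.4f"%(np.median(Q[:,2]),np.percentile(Q[:,2],98)),rect(Q[:,:2]))
        if k=="board":R=P[b:d,a:c].reshape(-1,3);R=R[(R[:,2]>.037)&(R[:,2]<.05)];print("  rail",len(R),np.median(R[:,2]),rect(R[:,:2]))
        if k in("mill","jar"):
            T=Q[Q[:,2]>np.percentile(Q[:,2],98)-.01];print("  top c",T.mean(0))
p=np.load("top0.npz")["p"][130:280,180:420];q=np.load("side0.npz")["p"][120:300,190:340]
a=cv2.resize(p,None,fx=2,fy=2);b=cv2.resize(q,None,fx=2,fy=2)
o=np.zeros((360,780,3),np.uint8);o[:300,:480]=a;o[:360,480:780]=b
cv2.imwrite("pics/crop.png",o[:,:,::-1])
E
```

```text
top cam [[ 0.57519019 -0.14877108  0.        ]]
table z 0.00014676796966383196
coaster 1287 zmed 0.0149 z98 0.0180 (array([ 526.1, -173.5]), array([135.1,  74.1]), 9.1, [[453.0, -148.0], [465.0, -221.0], [599.0, -199.0], [587.0, -126.0]])
board 3645 zmed 0.0309 z98 0.0336 (array([ 655.6, -178.1]), array([121.3, 186.3]), 8.8, [[581.0, -95.0], [610.0, -279.0], [730.0, -261.0], [701.0, -77.0]])
  rail 340 0.042559388068373276 (array([ 719.3, -167.6]), array([ 11.5, 158.8]), 9.2, [[701.0, -90.0], [726.0, -247.0], [738.0, -245.0], [712.0, -88.0]])
mill 405 zmed 0.0790 z98 0.0918 (array([ 511.3, -285.6]), array([ 41.2, 264.6]), 27.7, [[431.0, -178.0], [555.0, -412.0], [591.0, -393.0], [468.0, -159.0]])
  top c [ 0.56310077 -0.38389176  0.10080294]
jar 557 zmed 0.1063 z98 0.1101 (array([470.3, -66.4]), array([191. ,  46.9]), 69.2, [[414.0, -147.0], [458.0, -164.0], [526.0, 14.0], [482.0, 31.0]])
  top c [ 0.49540476 -0.00171108  0.12194169]
turq 399 zmed 0.0802 z98 0.0913 (array([ 466.2, -279.2]), array([ 41.1, 230.6]), 0.7, [[444.0, -164.0], [447.0, -395.0], [488.0, -394.0], [485.0, -164.0
[... 413 characters left out ...]
oard 3091 zmed 0.0296 z98 0.0321 (array([ 657.1, -171. ]), array([128.8, 177.2]), 8.7, [[580.0, -93.0], [607.0, -268.0], [734.0, -249.0], [707.0, -74.0]])
  rail 266 0.0415217664284889 (array([ 717.5, -165.7]), array([ 10.1, 160.7]), 8.9, [[700.0, -87.0], [725.0, -246.0], [735.0, -244.0], [710.0, -86.0]])
mill 543 zmed 0.0528 z98 0.0896 (array([562.6, 123.1]), array([  41.6, 1047.3]), 0.1, [[541.0, 647.0], [543.0, -401.0], [584.0, -401.0], [582.0, 647.0]])
  top c [ 0.56233288 -0.31573973  0.12289052]
jar 1504 zmed 0.0761 z98 0.1070 (array([505.5, 313.1]), array([669.4,  47.3]), 88.0, [[470.0, -21.0], [517.0, -22.0], [541.0, 647.0], [493.0, 648.0]])
  top c [0.49665846 0.02560689 0.12081349]
```

View pics/crop.png

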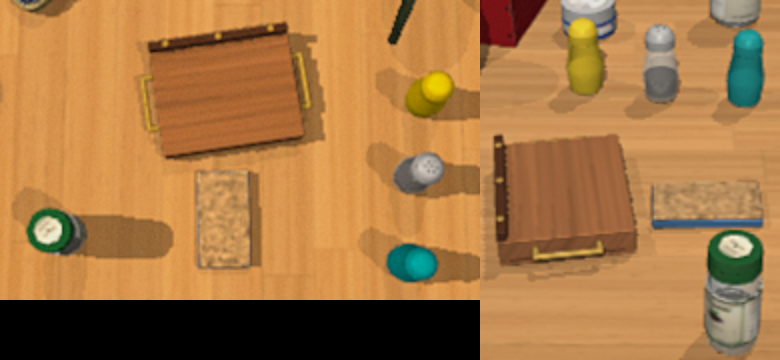

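The crop confirms the choice. The clear and grey mill is between yellow and turquoise, the coaster is cork up with its blue rim below, and the rail is on the far side. Next I'll refine the poses with colour masks.

```bash
cat >> h.py <<'E'
def inbox(P,x0,x1,y0,y1,z0,z1):
    P=P.reshape(-1,3);return P[(P[:,0]>x0)&(P[:,0]<x1)&(P[:,1]>y0)&(P[:,1]<y1)&(P[:,2]>z0)&(P[:,2]<z1)]
E
python3 - <<'E'
from h import *
C={n:cloud(n,np.load(n+"0.npz")["d"]) for n in("top","side")}
for n in C:
    P=C[n]
    print(n,"mill",[ (np.round(cv2.minEnclosingCircle(np.float32(Q[:,:2]*1000))[0],1),np.round(Q.mean(0),3),len(Q)) for Q in [inbox(P,.53,.60,-.42,-.34,.02,.06),inbox(P,.53,.60,-.42,-.34,.075,.1)]])
    print(n,"jar",[ (np.round(cv2.minEnclosingCircle(np.float32(Q[:,:2]*1000))[0],1),np.round(Q.mean(0),3),len(Q)) for Q in [inbox(P,.46,.53,-.02,.05,.09,.115)]])
    # cork colour mask vs wood: local contrast -> use depth-height mask, largest contour
    m=((P[:,:,2]>.009)&(P[:,:,2]<.02)&(P[:,:,0]>.42)&(P[:,:,0]<.585)&(P[:,:,1]>-.24)&(P[:,:,1]<-.11)).astype(np.uint8)
    m=cv2.morphologyEx(m,cv2.MORPH_OPEN,np.ones((7,7)))
    c=max(cv2.findContours(m,0,2)[0],key=cv2.contourArea)[:,0]
    print(n,"coaster",rect(ray(n,c.astype(float),.014)[:,:2]))
    m=((P[:,:,2]>.025)&(P[:,:,2]<.036)&(P[:,:,0]>.55)&(P[:,:,0]<.75)).astype(np.uint8)&(np.abs(P[:,:,1]+.175)<.12)
    m=cv2.morphologyEx(m.astype(np.uint8),cv2.MORPH_OPEN,np.ones((15,15)))
    c=max(cv2.findContours(m,0,2)[0],key=cv2.contourArea)[:,0]
    print(n,"boardtop",rect(ray(n,c.astype(float),.03)[:,:2]))
E
```

```text
top mill [(array([ 564.3, -385.8]), array([ 0.559, -0.376,  0.044]), 149), (array([ 565.5, -389. ]), array([ 0.564, -0.387,  0.086]), 213)]
top jar [(array([496.3,   2.1]), array([0.496, 0.001, 0.106]), 413)]
top coaster (array([ 515.8, -176.5]), array([106.3,  58.6]), 0.5, [[462.0, -148.0], [463.0, -206.0], [569.0, -205.0], [569.0, -147.0]])
top boardtop (array([ 656.2, -178.1]), array([122.7, 158.6]), 7.8, [[585.0, -108.0], [606.0, -265.0], [728.0, -248.0], [706.0, -91.0]])
side mill [(array([ 563.5, -384. ]), array([ 0.563, -0.373,  0.04 ]), 288), (array([ 561.9, -385.5]), array([ 0.563, -0.381,  0.083]), 134)]
side jar [(array([495.2,   2.7]), array([0.495, 0.009, 0.103]), 576)]
side coaster (array([ 513.2, -172.4]), array([106.1,  61.2]), 1.2, [[459.0, -143.0], [461.0, -204.0], [567.0, -202.0], [566.0, -141.0]])
side boardtop (array([ 622.7, -156.2]), array([ 66. , 110.8]), 5.2, [[585.0, -104.0], [595.0, -214.0], [661.0, -208.0], [651.0, -98.0]])
```

step_arm:
  targets:
    - [1,[31,34,0],[0,0,-0.05]]
    - [1,[62,68,0],[0,0,-0.1]]
    - [1,[94,102,0],[0,0,-0.15]]
    - [1,[126,136,0],[0,0,-0.2]]
    - [1,[158,170,0],[0,0,-0.25]]
    - [1,[190,204,0],[0,0,-0.25]]
    - [1,[222,238,0],[0,0,-0.25]]
    - [1,[254,272,0],[0,0,-0.25]]

```text
time: 0.9
ee_pos: [0.3999, -0.2568, 0.2014]
tcp_rot: [-180.0, 0.0, 1.0]
wrist_force: [0.7, -0.7, 0.4]
opening: 0.0851
grasp_force: 0.0
```

step_arm:
  targets:
    - [1,[30,32,0],[0,0,0]]
    - [1,[60,64,-20],[0,0,0]]
    - [1,[75,84,-60],[0,0,0]]
    - [1,[75,84,-100],[0,0,0]]
    - [1,[75,84,-140],[0,0,0]]
    - [1,[75,84,-160],[0,0,0]]
    - [1,[75,84,-160],[0,0,0]]

```text
time: 1.6
ee_pos: [0.4718, -0.1736, 0.038]
tcp_rot: [-179.9, 0.3, 1.0]
wrist_force: [-1.2, -0.1, 0.7]
opening: 0.0855
grasp_force: 0.0
```

step_arm:
  targets:
    - [1,[0,0,-20],[0,0,0]]
    - [1,[0,0,-34],[0,0,0]]
    - [1,[0,0,-37],[0,0,0]]
    - [1,[0,0,-37],[0,0,0]]

```text
time: 2.0
ee_pos: [0.474, -0.1746, 0.0048]
tcp_rot: [-180.0, 0.0, 1.0]
wrist_force: [0.9, -0.3, -0.2]
opening: 0.0854
grasp_force: 0.0
```

step_arm:
  targets:
    - [0.76,[0,0,0],[0,0,0]]
    - [0.74,[0,0,0],[0,0,0]]
    - [0.72,[0,0,0],[0,0,0]]
    - [0.7,[0,0,0],[0,0,0]]
    - [0.7,[0,0,0],[0,0,0]]
  force: 5

```text
time: 2.5
ee_pos: [0.4741, -0.1746, 0.0047]
tcp_rot: [180.0, -0.0, 1.0]
wrist_force: [1.0, 0.4, -0.1]
opening: 0.0598
grasp_force: 0.0
```

step_arm:
  targets:
    - [0.69,[0,0,0],[0,0,0]]
    - [0.69,[0,0,0],[0,0,0]]
    - [0.69,[0,0,0],[0,0,0]]

```text
time: 2.8
ee_pos: [0.474, -0.1745, 0.0044]
tcp_rot: [-180.0, 0.0, 1.0]
wrist_force: [-0.5, -0.1, 0.1]
opening: 0.0592
grasp_force: 0.0
```

step_arm:
  targets:
    - [0.67,[0,0,0],[0,0,0]]
    - [0.67,[0,0,0],[0,0,0]]
    - [0.67,[0,0,0],[0,0,0]]

```text
time: 3.1
ee_pos: [0.474, -0.1745, 0.0045]
tcp_rot: [-180.0, 0.0, 1.0]
wrist_force: [0.7, 0.2, -0.3]
opening: 0.057
grasp_force: 0.0
```

```bash
cat >> h.py <<'E'
def snap(name,n="side",box=(190,120,340,300),f=4):
    p,d=bot.camera(n);a,b,c,e=box
    cv2.imwrite(f"pics/{name}.png",cv2.resize(p[b:e,a:c,::-1],None,fx=f,fy=f));return cloud(n,d)
E
python3 -c "
from h import *
snap('a',box=(200,140,380,270))"
```

```text
(no output)
```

View pics/a.png

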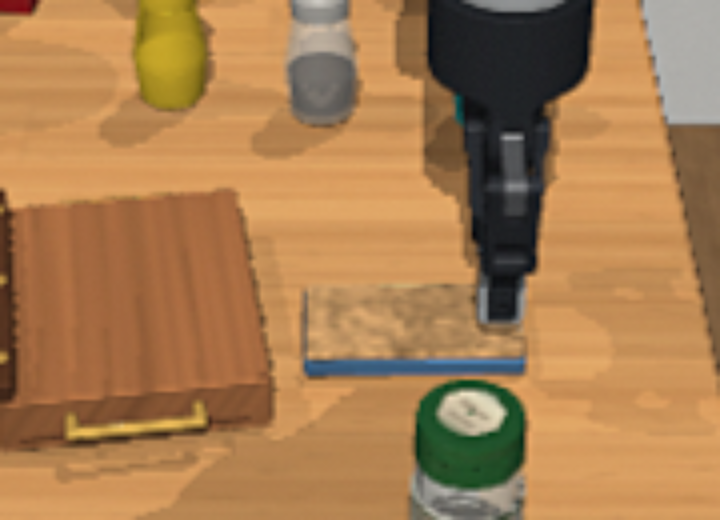

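The crop shows the fingertip at (500,322) riding on top of the cork: at this opening the tips sit about 10 mm behind the TCP. I'll open and go lower.

step_arm:
  targets:
    - [0.8,[0,0,0],[0,0,0]]
    - [0.8,[0,0,0],[0,0,0]]
    - [0.8,[0,0,-5],[0,0,0]]
    - [0.8,[0,0,-9],[0,0,0]]
    - [0.8,[0,0,-11],[0,0,0]]
    - [0.8,[0,0,-11],[0,0,0]]

```text
time: 3.75
ee_pos: [0.4737, -0.1744, -0.0071]
tcp_rot: [-180.0, 0.0, 1.0]
wrist_force: [-0.1, -0.7, 0.2]
opening: 0.068
grasp_force: 0.0
```

step_arm:
  targets:
    - [0.74,[0,0,0],[0,0,0]]
    - [0.72,[0,0,0],[0,0,0]]
    - [0.7,[0,0,0],[0,0,0]]
    - [0.7,[0,0,0],[0,0,0]]
    - [0.7,[0,0,0],[0,0,0]]

```text
time: 4.25
ee_pos: [0.4741, -0.1746, -0.0064]
tcp_rot: [180.0, -0.0, 1.0]
wrist_force: [0.8, -0.4, 0.5]
opening: 0.0598
grasp_force: 0.0
```

step_arm:
  targets:
    - [0.69,[0,0,0],[0,0,0]]
    - [0.69,[0,0,0],[0,0,0]]
    - [0.69,[0,0,0],[0,0,0]]

```text
time: 4.55
ee_pos: [0.474, -0.1745, -0.0065]
tcp_rot: [-180.0, -0.0, 1.0]
wrist_force: [-0.2, -0.7, 0.3]
opening: 0.059
grasp_force: 0.0
```

step_arm:
  targets:
    - [0.675,[0,0,0],[0,0,0]]
    - [0.675,[0,0,0],[0,0,0]]
    - [0.675,[0,0,0],[0,0,0]]

```text
time: 4.85
ee_pos: [0.474, -0.1745, -0.0065]
tcp_rot: [-180.0, 0.0, 1.0]
wrist_force: [-0.1, 0.2, -0.2]
opening: 0.058
grasp_force: 0.0
```

```bash
python3 -c "
from h import *
snap('b',box=(260,170,360,245),f=6)"
```

```text
(no output)
```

View pics/b.png

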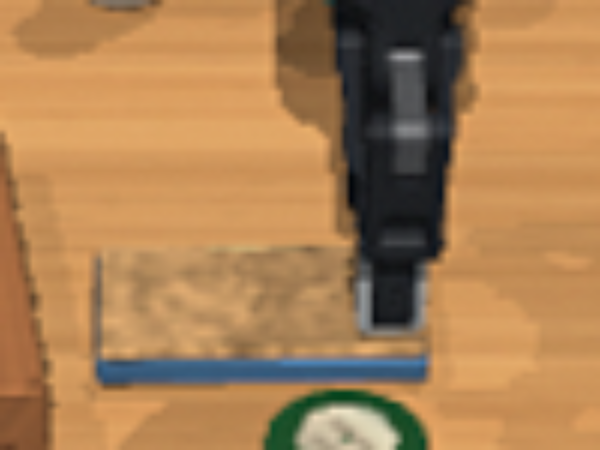

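```bash
python3 -c "
from h import *
for z in(0,.007,.014,.02,.025): print(z,ray('side',[[325,225.4],[325,231.3],[325,220.5]],z)[:,1].round(4))
P=cloud('side',bot.camera('side')[1]);print(P[205:234:2,325].round(3))"
```

```text
0 [-0.1728 -0.1542 -0.1887]
0.007 [-0.1642 -0.1458 -0.1799]
0.014 [-0.1556 -0.1374 -0.1711]
0.02 [-0.1482 -0.1301 -0.1636]
0.025 [-0.142  -0.1241 -0.1573]
[[ 0.477 -0.11   0.099]
 [ 0.476 -0.125  0.083]
 [ 0.476 -0.118  0.084]
 [ 0.476 -0.114  0.082]
 [ 0.476 -0.114  0.077]
 [ 0.474 -0.137  0.055]
 [ 0.474 -0.133  0.053]
 [ 0.473 -0.135  0.046]
 [ 0.473 -0.135  0.042]
 [ 0.473 -0.134  0.037]
 [ 0.472 -0.141  0.027]
 [ 0.471 -0.153  0.012]
 [ 0.471 -0.149  0.01 ]
 [ 0.471 -0.147  0.007]
 [ 0.471 -0.146  0.002]]
```

The fingertip is still well above the cork: its depth puts the tip at about 30 mm, and closing to 58 mm touched nothing. I'll reopen and descend in small steps, watching the force.

step_arm:
  targets:
    - [0.82,[0,0,0],[0,0,0]]
    - [0.82,[0,0,0],[0,0,0]]
    - [0.82,[0,0,-3],[0,0,0]]
    - [0.82,[0,0,-6],[0,0,0]]
    - [0.82,[0,0,-6],[0,0,0]]

```text
time: 5.45
ee_pos: [0.4737, -0.1744, -0.0132]
tcp_rot: [-180.0, 0.0, 1.0]
wrist_force: [0.5, -0.2, 0.5]
opening: 0.0701
grasp_force: 0.0
```

```bash
python3 -c "
from h import *
P=cloud('side',bot.camera('side')[1])
Q=inbox(P,.455,.495,-.145,-.11,.012,.08);print(np.sort(Q[:,2])[:12].round(4),len(Q),Q[:,1].min())
Q=inbox(cloud('top',bot.camera('top')[1]),.44,.51,-.25,-.1,.018,.08);print(len(Q),Q[:,2].min() if len(Q) else 0)"
```

```text
[0.0237 0.0243 0.0246 0.0246 0.0253 0.0253 0.0254 0.0257 0.0265 0.0267
 0.0278 0.0287] 191 -0.13677470440027562
0 0
```

step_arm:
  targets:
    - [0.82,[0,0,-3],[0,0,0]]
    - [0.82,[0,0,-6],[0,0,0]]
    - [0.82,[0,0,-8],[0,0,0]]
    - [0.82,[0,0,-8],[0,0,0]]

```text
time: 5.95
ee_pos: [0.4737, -0.1744, -0.021]
tcp_rot: [-180.0, 0.0, 1.0]
wrist_force: [0.4, 0.4, -0.3]
opening: 0.0704
grasp_force: 0.0
```

step_arm:
  targets:
    - [0.82,[0,0,-2],[0,0,0]]
    - [0.82,[0,0,-4],[0,0,0]]
    - [0.82,[0,0,-6],[0,0,0]]
    - [0.82,[0,0,-6],[0,0,0]]

```text
time: 6.35
ee_pos: [0.4738, -0.1745, -0.0269]
tcp_rot: [-180.0, 0.0, 1.0]
wrist_force: [0.0, 0.3, -1.3]
opening: 0.0698
grasp_force: 0.0
```

```bash
python3 -c "
from h import *
P=cloud('side',bot.camera('side')[1])
Q=inbox(P,.455,.495,-.145,-.11,.003,.08);print(np.sort(Q[:,2])[:12].round(4),len(Q),Q[:,1].min());print(bot.get_obs()['q'].round(1))"
```

```text
[0.0037 0.0058 0.0064 0.0087 0.0101 0.0102 0.0112 0.0116 0.0122 0.0129
 0.0137 0.014 ] 230 -0.1449726500103805
[-20.2   0.9 -19.6  69.5   0.  158.8]
```

step_arm:
  targets:
    - [0.82,[0,0,-2],[0,0,0]]
    - [0.82,[0,0,-4],[0,0,0]]
    - [0.82,[0,0,-4],[0,0,0]]

```text
time: 6.7
ee_pos: [0.4738, -0.1745, -0.0309]
tcp_rot: [-180.0, 0.0, 1.0]
wrist_force: [0.8, -0.1, 0.1]
opening: 0.0701
grasp_force: 0.0
```

step_arm:
  targets:
    - [0.76,[0,0,0],[0,0,0]]
    - [0.73,[0,0,0],[0,0,0]]
    - [0.71,[0,0,0],[0,0,0]]
    - [0.7,[0,0,0],[0,0,0]]
    - [0.7,[0,0,0],[0,0,0]]
    - [0.7,[0,0,0],[0,0,0]]

```text
time: 7.3
ee_pos: [0.4741, -0.1748, -0.0302]
tcp_rot: [180.0, -0.0, 0.9]
wrist_force: [-1.8, -3.2, 3.8]
opening: 0.06
grasp_force: 6.6
```

step_arm:
  targets:
    - [0.7,[3,-2,1],[0,0,0.02]]
    - [0.7,[6,-5,1],[0,0,0.04]]
    - [0.7,[10,-8,1],[0,0,0.06]]
    - [0.7,[14,-11,1],[0,0,0.09]]
    - [0.7,[18,-14,1],[0,0,0.12]]
    - [0.7,[21,-16,1],[0,0,0.137]]
    - [0.7,[24,-16.5,1],[0,0,0.137]]
    - [0.7,[24,-16.5,1],[0,0,0.137]]

```text
time: 8.1
ee_pos: [0.4984, -0.1911, -0.0297]
tcp_rot: [-180.0, -0.0, 8.8]
wrist_force: [-0.0, -1.0, -1.9]
opening: 0.06
grasp_force: 6.4
```

```bash
python3 -c "
from h import *
snap('c',box=(190,150,350,270),f=5)"
```

```text
(no output)
```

View pics/c.png

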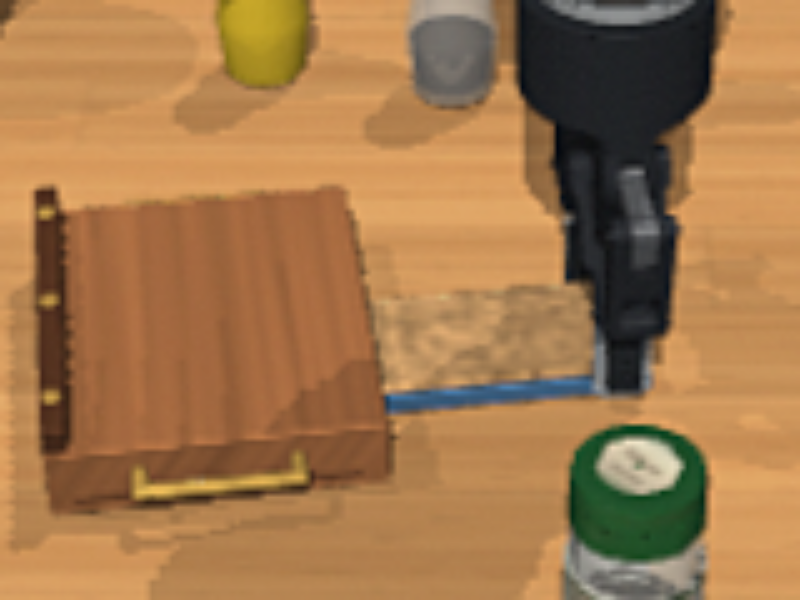

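The view shows the coaster's far end flush and square against the board front at (388,400), and the pads holding its near end at (622,375). I'll lift along an arc.

step_arm:
  targets:
    - [0.7,[0,0,6],[0,0,0]]
    - [0.7,[0,0,12],[0,0,0]]
    - [0.7,[0.4,0,18],[0,0,0]]
    - [0.7,[0.9,0.1,24.5],[0,0,0]]
    - [0.7,[2,0.3,30],[0,0,0]]
    - [0.7,[4,0.6,36],[0,0,0]]
    - [0.7,[6,0.9,41.5],[0,0,0]]
    - [0.7,[8.2,1.3,46.8],[0,0,0]]

```text
time: 8.95
ee_pos: [0.5064, -0.1897, 0.0178]
tcp_rot: [180.0, -0.0, 8.8]
wrist_force: [0.4, -0.2, -2.0]
opening: 0.0598
grasp_force: 4.6
```

```bash
python3 -c "
from h import *
snap('d',box=(190,120,350,270),f=4)"
```

```text
(no output)
```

View pics/d.png

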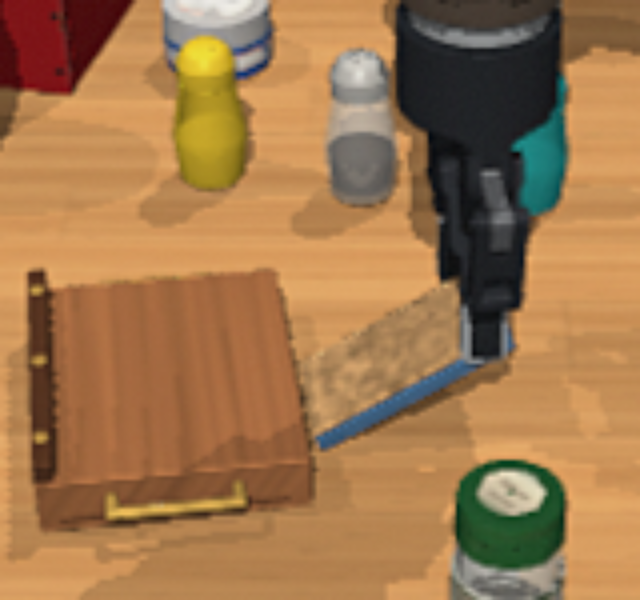

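The coaster swivels about 30° between the pads, foot at the board at (318,440). I'll carry on to upright.

step_arm:
  targets:
    - [0.7,[4,0.6,6.5],[0,0,0]]
    - [0.7,[8.2,1.3,12.5],[0,0,0]]
    - [0.7,[13.1,2.1,18.7],[0,0,0]]
    - [0.7,[18.5,2.9,23.5],[0,0,0]]
    - [0.7,[25,3.9,28.5],[0,0,0]]
    - [0.7,[31.3,4.9,32.4],[0,0,0]]
    - [0.7,[38,6,35.5],[0,0,0]]
    - [0.7,[45,7.1,38],[0,0,0]]

```text
time: 9.8
ee_pos: [0.5518, -0.1826, 0.0559]
tcp_rot: [180.0, -0.0, 8.8]
wrist_force: [-1.2, -1.1, 1.9]
opening: 0.06
grasp_force: 4.5
```

step_arm:
  targets:
    - [0.7,[7,1.1,2],[0,0,0]]
    - [0.7,[14,2.2,3],[0,0,0]]
    - [0.7,[20,3.1,3.5],[0,0,0]]
    - [0.7,[26,4.1,3.8],[0,0,0]]
    - [0.7,[32,5,3.8],[0,0,0]]
    - [0.7,[32,5,3.8],[0,0,0]]
    - [0.7,[32,5,3.8],[0,0,0]]

```text
time: 10.5
ee_pos: [0.5841, -0.1776, 0.0595]
tcp_rot: [180.0, -0.1, 8.8]
wrist_force: [-0.3, -0.9, 5.0]
opening: 0.0601
grasp_force: 4.9
```

```bash
python3 -c "
from h import *
snap('e',box=(190,120,350,270),f=4)"
```

```text
(no output)
```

View pics/e.png

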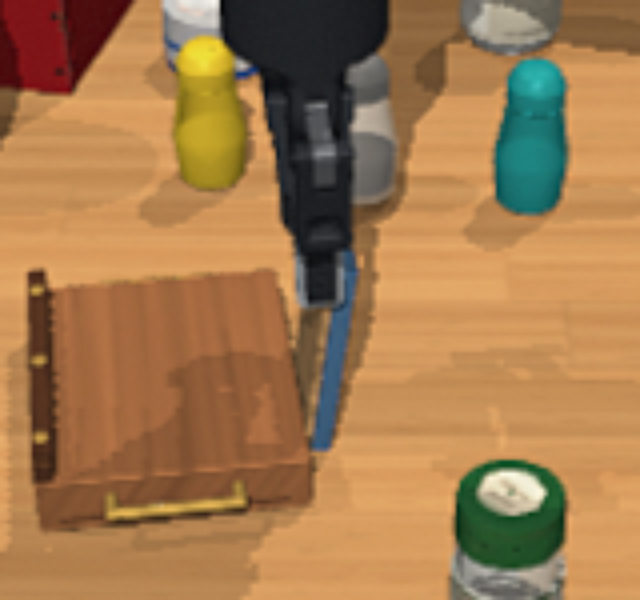

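The coaster stands upright against the board front, leaning back slightly: foot at (320,448), top at (355,255). Next I'll tip it over the front edge along an arc about that edge.

step_arm:
  targets:
    - [0.7,[4,0.6,1],[0,0,0]]
    - [0.7,[10,1.6,1],[0,0,0]]
    - [0.7,[16,2.5,1],[0,0,0]]
    - [0.7,[22,3.5,0],[0,0,0]]
    - [0.7,[29,4.6,-2],[0,0,0]]
    - [0.7,[36,5.6,-4.5],[0,0,0]]
    - [0.7,[43,6.8,-9],[0,0,0]]
    - [0.7,[50,7.9,-14],[0,0,0]]

```text
time: 11.35
ee_pos: [0.634, -0.1696, 0.0448]
tcp_rot: [180.0, -0.0, 8.8]
wrist_force: [-1.0, -0.1, -0.3]
opening: 0.0597
grasp_force: 4.3
```

```bash
python3 -c "
from h import *
snap('f',box=(170,110,330,260),f=4)"
```

```text
(no output)
```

View pics/f.png

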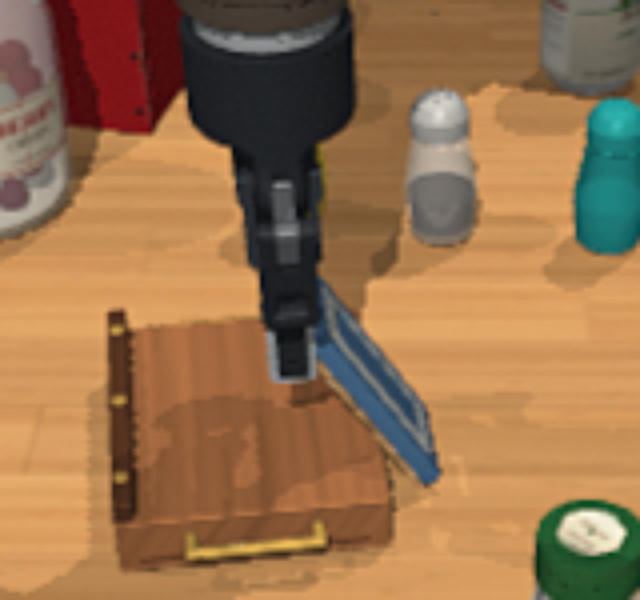

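The coaster leans about 45° over the edge, glazed side up (380,370), still pinched. I'll continue down.

step_arm:
  targets:
    - [0.7,[6,1,-6],[0,0,0]]
    - [0.7,[11,1.8,-11],[0,0,0]]
    - [0.7,[15,2.4,-17],[0,0,0]]
    - [0.7,[19,3,-23],[0,0,0]]
    - [0.7,[22,3.5,-28],[0,0,0]]
    - [0.7,[26,4.1,-32],[0,0,0]]
    - [0.7,[30,4.7,-35],[0,0,0]]
    - [0.7,[30,4.7,-36],[0,0,0]]

```text
time: 12.2
ee_pos: [0.6636, -0.1649, 0.0086]
tcp_rot: [-180.0, 0.0, 8.8]
wrist_force: [0.1, 0.7, 0.4]
opening: 0.0596
grasp_force: 4.1
```

step_arm:
  targets:
    - [0.7,[0,0,-3],[0,0,0]]
    - [0.7,[0,0,-5],[0,0,0]]
    - [0.72,[0,0,-5],[0,0,0]]
    - [0.76,[0,0,-5],[0,0,0]]
    - [0.8,[0,0,-5],[0,0,0]]
    - [0.8,[0,0,10],[0,0,0]]
    - [0.8,[0,0,40],[0,0,0]]
    - [0.8,[0,0,60],[0,0,0]]

```text
time: 13.0
ee_pos: [0.6636, -0.1652, 0.0722]
tcp_rot: [180.0, -0.1, 8.8]
wrist_force: [0.3, 0.2, 0.3]
opening: 0.0681
grasp_force: 0.0
```

```bash
cat >> h.py <<'E'
def blue():
    "top face of the glazed coaster lying on the board: points 0.036..0.052 by depth, inside the board"
    for n in("side","top"):
        P=cloud(n,bot.camera(n)[1])
        m=((P[...,2]>.038)&(P[...,2]<.05)&(P[...,0]>.52)&(P[...,0]<.74)&(abs(P[...,1]+.175)<.07)).astype(np.uint8)
        m=cv2.morphologyEx(m,cv2.MORPH_OPEN,np.ones((9,9)))
        c=cv2.findContours(m,0,2)[0]
        if c:c=max(c,key=cv2.contourArea)[:,0];print(n,rect(ray(n,c.astype(float),.044)[:,:2]),np.median(P[...,2][m>0]).round(4))
E
python3 -c "
from h import *
snap('g',box=(170,110,330,260),f=4);blue()"
```

```text
side (array([ 606.7, -170.3]), array([107.5,  64.5]), 6.9, [[549.0, -145.0], [557.0, -209.0], [664.0, -196.0], [656.0, -132.0]]) 0.0437
```

View pics/g.png

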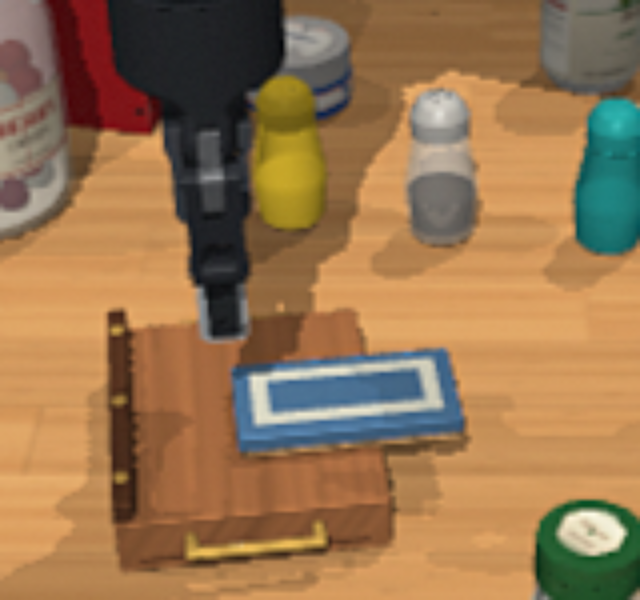

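The coaster lies flat on the board, glazed side up, from (240,410) to (455,395), with its near end overhanging the front. Next I'll bring the fingers, part open, behind its near end to push.

step_arm:
  targets:
    - [0.47,[-40,-5,0],[0,0,0]]
    - [0.47,[-80,-10,0],[0,0,0]]
    - [0.47,[-115,-15,0],[0,0,0]]
    - [0.47,[-132,-17,-15],[0,0,0]]
    - [0.47,[-132,-17,-40],[0,0,0]]
    - [0.47,[-132,-17,-55],[0,0,0]]
    - [0.47,[-132,-17,-57],[0,0,0]]
    - [0.47,[-132,-17,-57],[0,0,0]]

```text
time: 13.95
ee_pos: [0.5312, -0.1818, 0.0117]
tcp_rot: [-180.0, 0.1, 8.8]
wrist_force: [0.8, -0.0, -0.4]
opening: 0.04
grasp_force: 0.0
```

```bash
python3 -c "
from h import *
P=cloud('side',bot.camera('side')[1]);Q=inbox(P,.51,.545,-.172,-.12,.02,.09)
print(np.sort(Q[:,2])[:15].round(4),len(Q),np.percentile(Q,[2,50,98],axis=0).round(3).tolist())"
```

```text
[0.0417 0.0422 0.0436 0.0438 0.0439 0.0443 0.0444 0.0454 0.0454 0.0454
 0.0455 0.047  0.0474 0.0482 0.0482] 139 [[0.517, -0.159, 0.044], [0.527, -0.152, 0.063], [0.538, -0.145, 0.089]]
```

step_arm:
  targets:
    - [0.47,[0,0,-8],[0,0,0]]
    - [0.47,[5,0.8,-8],[0,0,0]]
    - [0.47,[10,1.6,-8],[0,0,0]]
    - [0.47,[15,2.3,-8],[0,0,0]]
    - [0.47,[20,3.1,-8],[0,0,0]]
    - [0.47,[25,3.9,-8],[0,0,0]]
    - [0.47,[30,4.7,-8],[0,0,0]]
    - [0.47,[35,5.5,-8],[0,0,0]]

```text
time: 14.8
ee_pos: [0.5666, -0.1765, 0.0042]
tcp_rot: [180.0, 0.0, 8.8]
wrist_force: [-2.8, -1.4, 2.1]
opening: 0.0401
grasp_force: 1.5
```

step_arm:
  targets:
    - [0.47,[5,0.8,0],[0,0,0]]
    - [0.47,[10,1.6,0],[0,0,0]]
    - [0.47,[13,2,0],[0,0,0]]
    - [0.47,[16,2.5,0],[0,0,0]]

```text
time: 15.2
ee_pos: [0.5824, -0.174, 0.0041]
tcp_rot: [180.0, 0.0, 8.8]
wrist_force: [-4.1, -0.5, 3.6]
opening: 0.0405
grasp_force: 1.7
```

```bash
python3 -c "
from h import *
blue()"
```

```text
side (array([ 654.6, -163.4]), array([92., 64.]), 7.9, [[605.0, -138.0], [614.0, -201.0], [705.0, -189.0], [696.0, -125.0]]) 0.0437
```

step_arm:
  targets:
    - [0.47,[3,0.5,0],[0,0,0]]
    - [0.47,[5,0.8,0],[0,0,0]]
    - [0.47,[7,1.1,0],[0,0,0]]
    - [0.47,[7,1.1,0],[0,0,0]]

```text
time: 15.7
ee_pos: [0.5896, -0.1729, 0.004]
tcp_rot: [-180.0, -0.0, 8.8]
wrist_force: [0.4, 0.1, 0.3]
opening: 0.0401
grasp_force: 0.1
```

step_arm:
  targets:
    - [0.47,[1,0.2,0],[0,0,0]]
    - [0.47,[2,0.3,0],[0,0,0]]
    - [0.47,[2,0.3,0],[0,0,0]]

```text
time: 16.0
ee_pos: [0.5913, -0.1726, 0.004]
tcp_rot: [-180.0, -0.0, 8.8]
wrist_force: [-1.3, 0.4, -0.3]
opening: 0.04
grasp_force: 0.4
```

step_arm:
  targets:
    - [0.47,[1,0.2,0],[0,0,0]]
    - [0.47,[2,0.3,0],[0,0,0]]
    - [0.47,[2,0.3,0],[0,0,0]]

```text
time: 16.3
ee_pos: [0.5921, -0.1725, 0.004]
tcp_rot: [-180.0, 0.1, 8.8]
wrist_force: [-6.5, -1.7, 3.0]
opening: 0.0397
grasp_force: 3.7
```

step_arm:
  targets:
    - [0.47,[1,0.2,0],[0,0,0]]
    - [0.47,[2,0.3,0],[0,0,0]]
    - [0.47,[2,0.3,0],[0,0,0]]

```text
time: 16.6
ee_pos: [0.5921, -0.1724, 0.004]
tcp_rot: [-180.0, 0.3, 8.8]
wrist_force: [-16.9, -2.4, 8.4]
opening: 0.0396
grasp_force: 8.8
```

The push force jumped with no further motion, so the coaster is against the rail. I'll back off, rise and measure both the coaster and the gripper.

step_arm:
  targets:
    - [0.47,[-8,-1.2,0],[0,0,0]]
    - [0.47,[-25,-4,10],[0,0,0]]
    - [0.47,[-40,-10,50],[0,0,0]]
    - [0.6,[-50,-40,90],[0,0,0]]
    - [0.7,[-50,-85,120],[0,0,0]]
    - [0.8,[-50,-120,130],[0,0,0]]
    - [0.8,[-45,-150,130],[0,0,0]]
    - [0.8,[-45,-150,130],[0,0,0]]

```text
time: 17.4
ee_pos: [0.5505, -0.3256, 0.1342]
tcp_rot: [179.9, -0.1, 8.6]
wrist_force: [-0.9, 0.4, -1.5]
opening: 0.0684
grasp_force: 0.0
```

```bash
python3 -c "
from h import *
blue()
P=cloud('side',bot.camera('side')[1]);Q=inbox(P,.50,.60,-.40,-.24,.1,.4)
h,e=np.histogram(Q[:,2],np.arange(.13,.36,.01))
for a,b in zip(e,e[1:]):
  q=Q[(Q[:,2]>a)&(Q[:,2]<b)]
  if len(q)>2: print(round(a,2),len(q),(np.r_[q[:,0].min(),q[:,0].max(),q[:,1].max()]*1000).round())
print(bot.get_obs()['ee_pos'],np.sort(Q[:,2])[:8].round(3))
for n in('side','top'):
  P=cloud(n,bot.camera(n)[1])
  for lo,hi in((.01,.03),(.03,.05),(.05,.065),(.065,.08),(.08,.1)):
    q=inbox(P,.53,.6,-.42,-.345,lo,hi);print(n,lo,len(q),np.percentile(q[:,:2]*1000,[3,97],axis=0).round().tolist() if len(q)>3 else '')
"
```

```text
side (array([ 660.6, -161.6]), array([117.8,  65. ]), 8.3, [[598.0, -138.0], [607.0, -202.0], [724.0, -185.0], [714.0, -121.0]]) 0.0436
top (array([ 662.7, -165.6]), array([120. ,  59.7]), 8.8, [[599.0, -145.0], [608.0, -204.0], [727.0, -186.0], [717.0, -127.0]]) 0.0451
0.17 51 [ 533.  566. -275.]
0.18 83 [ 533.  566. -273.]
0.19 73 [ 533.  566. -273.]
0.2 49 [ 533.  566. -272.]
0.21 30 [ 529.  568. -258.]
0.22 97 [ 528.  569. -254.]
0.23 68 [ 528.  571. -254.]
0.24 96 [ 528.  571. -253.]
0.25 104 [ 528.  570. -251.]
0.26 175 [ 526.  570. -251.]
0.27 176 [ 526.  570. -251.]
0.28 60 [ 534.  558. -281.]
0.29 177 [ 513.  587. -281.]
0.3 207 [ 513.  586. -283.]
0.31 211 [ 513.  586. -283.]
0.32 211 [ 513.  586. -281.]
0.33 291 [ 513.  586. -283.]
0.34 139 [ 519.  580. -285.]
[ 0.55019235 -0.32173584  0.1337858 ] [0.169 0.17  0.171 0.172 0.172 0.172 0.172 0.172]
side 0.01 122 [[544.0, -383.0], [582.0, -364.0]]
side 0.03 161 [[543.0, -386.0], [582.0, -366.0]]
side 0.05 96 [[547.0, -387.0], [579.0, -369.0]]
side 0.065 93 [[547.0, -386.0], [579.0, -370.0]]
side 0.08 95 [[550.0, -397.0], [576.0, -372.0]]
top 0.01 0 
top 0.03 0 
top 0.05 0 
top 0.065 0 
top 0.08 0
```

The coaster sits flush with the rail, yaw about 8.5° against the board's 8.8°, centre about (657,-164) mm. Mill centre is (563,-386) mm, and the gripper body starts about 115 mm above the tips, so it clears. Now I'll grip the mill.

step_arm:
  targets:
    - [0.8,[6,-30,0],[0,0,0]]
    - [0.8,[13,-64,0],[0,0,0]]
    - [0.8,[13,-64,-30],[0,0,0]]
    - [0.8,[13,-64,-60],[0,0,0]]
    - [0.8,[13,-64,-90],[0,0,0]]
    - [0.8,[13,-64,-120],[0,0,0]]
    - [0.8,[13,-64,-140],[0,0,0]]
    - [0.8,[13,-64,-144],[0,0,0]]

```text
time: 18.45
ee_pos: [0.562, -0.384, -0.0128]
tcp_rot: [-179.8, 0.2, 8.9]
wrist_force: [-0.2, 0.4, -0.2]
opening: 0.0682
grasp_force: 0.0
```

step_arm:
  targets:
    - [0.65,[0,0,0],[0,0,0]]
    - [0.57,[0,0,0],[0,0,0]]
    - [0.5,[0,0,0],[0,0,0]]
    - [0.48,[0,0,0],[0,0,0]]
    - [0.48,[0,0,0],[0,0,0]]
    - [0.48,[0,0,0],[0,0,0]]
  force: 20

```text
time: 19.05
ee_pos: [0.5641, -0.3867, -0.0078]
tcp_rot: [179.9, -0.1, 8.8]
wrist_force: [-0.0, 0.2, 5.5]
opening: 0.0418
grasp_force: 18.1
```

step_arm:
  targets:
    - [0.48,[0,0,10],[0,0,0]]
    - [0.48,[0,0,30],[0,0,0]]
    - [0.48,[0,0,60],[0,0,0]]
    - [0.48,[0,0,90],[0,0,0]]
    - [0.48,[5,20,105],[0,0,0]]
    - [0.48,[14,50,105],[0,0,0]]
    - [0.48,[27,80,105],[0,0,0]]
    - [0.48,[40,110,105],[0,0,0]]

```text
time: 19.85
ee_pos: [0.6035, -0.2741, 0.0955]
tcp_rot: [-180.0, -0.0, 8.8]
wrist_force: [1.2, 0.2, -1.1]
opening: 0.0413
grasp_force: 17.9
```

step_arm:
  targets:
    - [0.48,[12,28,0],[0,0,0]]
    - [0.48,[24,56,0],[0,0,0]]
    - [0.48,[36,84,0],[0,0,0]]
    - [0.48,[48,104,0],[0,0,0]]
    - [0.48,[53,112,0],[0,0,0]]
    - [0.48,[53,112,-10],[0,0,0]]
    - [0.48,[53,112,-30],[0,0,0]]
    - [0.48,[53,112,-30],[0,0,0]]

```text
time: 20.65
ee_pos: [0.6541, -0.1645, 0.0615]
tcp_rot: [-179.9, 0.3, 8.8]
wrist_force: [0.1, -0.3, -1.9]
opening: 0.0416
grasp_force: 17.9
```

```bash
cat >> h.py <<'E'
def slices():
    P=cloud('side',bot.camera('side')[1])
    for a in np.arange(.04,.19,.01):
        q=inbox(P,.6,.72,-.2,-.11,a,a+.01)
        if len(q)>3: print(round(a,2),len(q),(np.percentile(q[:,:2],[4,96],axis=0)*1000).round().tolist())
E
python3 -c "
from h import *
o=bot.get_obs();print(o['ee_pos'],o['tcp_rot'],o['grasp_force'],o['opening']);slices()"
```

```text
[ 0.65407149 -0.16446625  0.06152087] [-179.89768155    0.27563924    8.7634362 ] 17.939881207421422 0.04161921812356967
0.04 1148 [[607.0, -191.0], [715.0, -130.0]]
0.07 66 [[634.0, -159.0], [670.0, -144.0]]
0.08 73 [[634.0, -159.0], [669.0, -143.0]]
0.09 63 [[634.0, -158.0], [672.0, -136.0]]
0.1 108 [[633.0, -163.0], [673.0, -131.0]]
0.11 92 [[635.0, -161.0], [670.0, -130.0]]
0.12 63 [[636.0, -166.0], [670.0, -129.0]]
0.13 26 [[636.0, -162.0], [670.0, -116.0]]
0.14 84 [[634.0, -153.0], [662.0, -112.0]]
0.15 25 [[634.0, -185.0], [668.0, -111.0]]
0.16 30 [[633.0, -182.0], [668.0, -133.0]]
0.17 42 [[634.0, -145.0], [666.0, -134.0]]
0.18 69 [[633.0, -173.0], [671.0, -128.0]]
```

step_arm:
  targets:
    - [0.48,[0,0,-8],[0,0,0]]
    - [0.48,[0,0,-16],[0,0,0]]
    - [0.48,[0,0,-21],[0,0,0]]
    - [0.48,[0,0,-23],[0,0,0]]
    - [0.48,[0,0,-24],[0,0,0]]
    - [0.48,[0,0,-24],[0,0,0]]

```text
time: 21.3
ee_pos: [0.6563, -0.164, 0.0412]
tcp_rot: [180.0, -0.0, 8.8]
wrist_force: [0.0, -0.8, -1.5]
opening: 0.0415
grasp_force: 17.9
```

step_arm:
  targets:
    - [0.48,[0,0,-1],[0,0,0]]
    - [0.48,[0,0,-1],[0,0,0]]

```text
time: 21.5
ee_pos: [0.6563, -0.164, 0.0402]
tcp_rot: [180.0, -0.0, 8.8]
wrist_force: [-0.4, -0.8, -1.5]
opening: 0.0414
grasp_force: 17.9
```

step_arm:
  targets:
    - [0.48,[0,0,-1],[0,0,0]]
    - [0.48,[0,0,-2],[0,0,0]]
    - [0.48,[0,0,-2],[0,0,0]]

```text
time: 21.8
ee_pos: [0.6561, -0.164, 0.0379]
tcp_rot: [-180.0, 0.0, 8.8]
wrist_force: [-0.3, -0.1, -1.7]
opening: 0.0413
grasp_force: 17.9
```

step_arm:
  targets:
    - [0.48,[0,0,-1],[0,0,0]]
    - [0.48,[0,0,-2],[0,0,0]]
    - [0.48,[0,0,-2],[0,0,0]]

```text
time: 22.1
ee_pos: [0.6561, -0.164, 0.0359]
tcp_rot: [-180.0, 0.0, 8.8]
wrist_force: [0.7, -0.6, -1.2]
opening: 0.0416
grasp_force: 17.9
```

step_arm:
  targets:
    - [0.48,[0,0,-1],[0,0,0]]
    - [0.48,[0,0,-1],[0,0,0]]

```text
time: 22.3
ee_pos: [0.6565, -0.164, 0.0357]
tcp_rot: [180.0, -0.0, 8.8]
wrist_force: [-1.6, 0.2, 2.9]
opening: 0.0415
grasp_force: 18.3
```

step_arm:
  targets:
    - [0.48,[0,0,-1],[0,0,0]]
    - [0.48,[0,0,-1],[0,0,0]]

```text
time: 22.5
ee_pos: [0.6567, -0.1641, 0.0356]
tcp_rot: [180.0, -0.1, 8.8]
wrist_force: [-2.3, 0.6, 7.9]
opening: 0.0415
grasp_force: 18.7
```

Contact at 35.7 mm. I'll ease the pressure, release and rise straight up.

step_arm:
  targets:
    - [0.48,[0,0,1],[0,0,0]]
    - [0.5,[0,0,1],[0,0,0]]
    - [0.55,[0,0,1],[0,0,0]]
    - [0.65,[0,0,1],[0,0,0]]
    - [0.8,[0,0,1],[0,0,0]]
    - [0.8,[0,0,1],[0,0,0]]

```text
time: 23.1
ee_pos: [0.6562, -0.164, 0.0349]
tcp_rot: [-180.0, 0.0, 8.8]
wrist_force: [-0.2, 0.1, 0.3]
opening: 0.0681
grasp_force: 0.0
```

step_arm:
  targets:
    - [0.8,[0,0,15],[0,0,0]]
    - [0.8,[0,0,45],[0,0,0]]
    - [0.8,[0,0,80],[0,0,0]]
    - [0.8,[0,0,115],[0,0,0]]
    - [0.8,[-40,0,130],[0,0,0]]
    - [0.8,[-85,0,130],[0,0,0]]
    - [0.8,[-130,0,130],[0,0,0]]
    - [0.8,[-130,0,130],[0,0,0]]

```text
time: 23.9
ee_pos: [0.5215, -0.1637, 0.1667]
tcp_rot: [-180.0, 0.0, 8.7]
wrist_force: [1.6, 0.5, 0.1]
opening: 0.0684
grasp_force: 0.0
```

```bash
python3 -c "
from h import *
print(bot.get_obs()['ee_pos']);slices();blue()
for n in('side','top'):
  P=cloud(n,bot.camera(n)[1]);q=inbox(P,.6,.72,-.22,-.1,.118,.15);print(n,len(q),q.mean(0).round(4),q[:,2].max().round(4))
  q=inbox(P,.46,.53,-.03,.05,.09,.115);print('jar',np.round(cv2.minEnclosingCircle(np.float32(q[:,:2]*1000))[0],1))"
```

```text
[ 0.52152336 -0.16373734  0.16666612]
0.04 960 [[606.0, -193.0], [716.0, -129.0]]
0.05 80 [[636.0, -161.0], [671.0, -144.0]]
0.06 77 [[636.0, -159.0], [673.0, -143.0]]
0.07 106 [[634.0, -162.0], [674.0, -143.0]]
0.08 111 [[636.0, -161.0], [673.0, -144.0]]
0.09 101 [[637.0, -162.0], [672.0, -147.0]]
0.1 88 [[640.0, -163.0], [671.0, -148.0]]
0.11 81 [[639.0, -161.0], [669.0, -148.0]]
0.12 120 [[641.0, -170.0], [670.0, -150.0]]
0.13 61 [[646.0, -174.0], [664.0, -155.0]]
side (array([ 693. , -156.9]), array([52. , 64.2]), 8.0, [[663.0, -129.0], [672.0, -192.0], [723.0, -185.0], [714.0, -122.0]]) 0.0435
side 202 [ 0.655  -0.1588  0.1268] 0.1342
jar [494.    3.6]<string>:5: RuntimeWarning: Mean of empty slice.
  ret = um.true_divide(
Traceback (most recent call last):
ValueError: zero-size array to reduction operation maximum which has no identity
```

The mill stands upright (top at 134 mm, which is 44 + 90) near the coaster's middle. The coaster is still at the rail, and the jar hasn't moved. I'm handing in.

```bash
python3 -c "
from workcell import bot
print(bot.job_done())"
```

```text
the job is handed in; nothing more can be done
None
```

The job is handed in, with no verdict shown: by my last measurements the coaster lies glazed side up and square against the rail, the mill stands upright near its middle, and the spice jar is where it was.

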